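Fold up the balcony plant-feed tray and pack the tubs

TASK

Fold up all four walls of the flat blue tray until they stand fully upright, and only then pack it: every white tub of plant feed that is out is to stand upright on the tray floor with its lid pushed fully home, no red showing. Leave the walls up and the tubs standing free, and do not disturb the glass jar, saucer, trowel or dustpan.

Things in the scene. Friction and masses are not known exactly. Their poses are not given: they have to be found in the camera images.
- tray: Fold-flat blue polypropylene tray, fixed to the cabinet top; yaw varies. Origin: centre of the base's underside, z up. Base plate 140 x 220 mm (its x, y), inner floor 8 mm above the cabinet top. A wall is hinged along each edge, 62 mm from hinge to rim edge, 4 mm thick with an 8 mm thick rim; raised, the walls stand 68 mm above the cabinet top and enclose 140 x 220 mm.
- wall_near (a joint): Hinge (rad) of the tray's near wall, 228 mm wide along y; hinge line at x = -72 mm in the tray's frame, 6 mm above the cabinet top. 0 = lying level outwards, grows as it is raised, stops at 1.571 = upright. Starts splayed outwards at 0.35 to 0.7. Stiff: it stays where it is left; turning it takes 0.12 N m (2 N at the rim, square to the wall).
- wall_far (a joint): Hinge (rad) of the tray's far wall, 228 mm wide along y; hinge line at x = +72 mm in the tray's frame, 6 mm above the cabinet top. 0 = lying level outwards, grows as it is raised, stops at 1.571 = upright. Starts splayed outwards at 0.35 to 0.7. Stiff: it stays where it is left; turning it takes 0.12 N m (2 N at the rim, square to the wall).
- wall_left (a joint): Hinge (rad) of the tray's left wall, 140 mm wide along x; hinge line at y = +112 mm in the tray's frame, 6 mm above the cabinet top. 0 = lying level outwards, grows as it is raised, stops at 1.571 = upright. Starts splayed outwards at 0.35 to 0.7. Stiff: it stays where it is left; turning it takes 0.12 N m (2 N at the rim, square to the wall).
- wall_right (a joint): Hinge (rad) of the tray's right wall, 140 mm wide along x; hinge line at y = -112 mm in the tray's frame, 6 mm above the cabinet top. 0 = lying level outwards, grows as it is raised, stops at 1.571 = upright. Starts splayed outwards at 0.35 to 0.7. Stiff: it stays where it is left; turning it takes 0.12 N m (2 N at the rim, square to the wall).
- tub_a: White round tub of plant feed with a green band, 56 mm across, straight-sided, rim 52 mm high, about 0.2 kg with its lid. Loose, standing upright on the right. Origin: centre of its underside, z up. Some of the four tubs may be absent.
- lid_a (a joint): How far the lid of tub_a stands proud of the rim (m): starts 0.004 to 0.007, 0 = fully home. A push of about 7 N moves it down and it stays where it is left; it cannot come off.
- lid_a_top (a point): Centre of the top of tub_a's green lid (54 mm across, 4 mm thick flange, red skirt that shows while it is proud); 56 mm above the tub's underside when fully home.
- tub_b: White round tub of plant feed with a green band, 56 mm across, straight-sided, rim 52 mm high, about 0.2 kg with its lid. Loose, standing upright on the right. Origin: centre of its underside, z up. Some of the four tubs may be absent.
- lid_b (a joint): How far the lid of tub_b stands proud of the rim (m): starts 0.004 to 0.007, 0 = fully home. A push of about 7 N moves it down and it stays where it is left; it cannot come off.
- lid_b_top (a point): Centre of the top of tub_b's green lid (54 mm across, 4 mm thick flange, red skirt that shows while it is proud); 56 mm above the tub's underside when fully home.
- tub_c: White round tub of plant feed with a green band, 56 mm across, straight-sided, rim 52 mm high, about 0.2 kg with its lid. Loose, standing upright on the right. Origin: centre of its underside, z up. Some of the four tubs may be absent.
- lid_c (a joint): How far the lid of tub_c stands proud of the rim (m): starts 0.004 to 0.007, 0 = fully home. A push of about 7 N moves it down and it stays where it is left; it cannot come off.
- lid_c_top (a point): Centre of the top of tub_c's green lid (54 mm across, 4 mm thick flange, red skirt that shows while it is proud); 56 mm above the tub's underside when fully home.
- tub_d: White round tub of plant feed with a green band, 56 mm across, straight-sided, rim 52 mm high, about 0.2 kg with its lid. Loose, standing upright on the right. Origin: centre of its underside, z up. Some of the four tubs may be absent.
- lid_d (a joint): How far the lid of tub_d stands proud of the rim (m): starts 0.004 to 0.007, 0 = fully home. A push of about 7 N moves it down and it stays where it is left; it cannot come off.
- lid_d_top (a point): Centre of the top of tub_d's green lid (54 mm across, 4 mm thick flange, red skirt that shows while it is proud); 56 mm above the tub's underside when fully home.
- jar: Glass jar with aluminium cap, 84 mm across, 125 mm high; bystander. Origin under its centre.
- saucer: Terracotta saucer, 130 mm across, 22 mm high; bystander. Origin under its centre.
- dustpan: Yellow plastic dustpan, pan 200 x 220 mm and 60 mm high, handle to its +x; bystander. Origin under the pan's centre.
- trowel: Aluminium hand trowel, about 330 mm long and 30 mm high, blade to its +x; bystander. Origin under its middle.
There are look-alikes about, which are no part of the job. Leave any orange or purple look-alike of the tub_b alone.

How it is judged:
On the way:
1. all four tray walls stand upright before any tub is in the tray (value of joint each of wall_near, wall_far, wall_left, wall_right above 1.4 rad and (x of tub_a in the frame of tray above 0.055 m or x of tub_a in the frame of tray below -0.055 m or y of tub_a in the frame of tray above 0.095 m or y of tub_a in the frame of tray below -0.095 m) and (x of tub_b in the frame of tray above 0.055 m or x of tub_b in the frame of tray below -0.055 m or y of tub_b in the frame of tray above 0.095 m or y of tub_b in the frame of tray below -0.095 m) and (x of tub_c in the frame of tray above 0.055 m or x of tub_c in the frame of tray below -0.055 m or y of tub_c in the frame of tray above 0.095 m or y of tub_c in the frame of tray below -0.095 m) and (x of tub_d in the frame of tray above 0.055 m or x of tub_d in the frame of tray below -0.055 m or y of tub_d in the frame of tray above 0.095 m or y of tub_d in the frame of tray below -0.095 m)), for 0.2 s.
At the end, for the whole second after the job is handed in: All four walls within 0.17 rad of upright; every tub present at rest, released, upright (0.12 rad) on the tray floor inside the walls (origin within 50 mm and 90 mm of the tray centre along its x and y, at most 13 mm above the cabinet top), its lid under 1.5 mm proud (value of joint each of wall_near, wall_far, wall_left, wall_right above 1.4 rad and x of tub_a in the frame of tray between -0.05 and 0.05 m and y of tub_a in the frame of tray between -0.09 and 0.09 m and z of each of tub_a, tub_b, tub_c, tub_d in the frame of tray below 0.013 m and angle between each of tub_a, tub_b, tub_c, tub_d's own z axis and vertical below 0.12 rad and value of joint each of lid_a, lid_b, lid_c, lid_d below 0.0015 m and linear speed of each of tub_a, tub_b, tub_c, tub_d below 0.02 m/s and x of tub_b in the frame of tray between -0.05 and 0.05 m and y of tub_b in the frame of tray between -0.09 and 0.09 m and x of tub_c in the frame of tray between -0.05 and 0.05 m and y of tub_c in the frame of tray between -0.09 and 0.09 m and x of tub_d in the frame of tray between -0.05 and 0.05 m and y of tub_d in the frame of tray between -0.09 and 0.09 m); the robot touches nothing.
It fails at once if the jar is pushed more than 3 cm (distance of jar from where it was at the start of the episode above 0.03 m).
It fails at once if the saucer is pushed more than 3 cm (distance of saucer from where it was at the start of the episode above 0.03 m).
It fails at once if the dustpan is pushed more than 3 cm (distance of dustpan from where it was at the start of the episode above 0.03 m).
It fails at once if the trowel is pushed more than 3 cm (distance of trowel from where it was at the start of the episode above 0.03 m).
It fails at once if the glass jar is tipped (angle between jar's own z axis and vertical above 0.3 rad).
Of tub_a, tub_b, tub_c, tub_d only 2 to 3 are there at a start; the rules pass over those that are not, and their reading is None.
At some moment in a run one of tub_a, tub_b, tub_c, tub_d may be knocked a few centimetres aside while the robot is not near it.
It also fails if it takes over 210 s, if anything falls off the work surface, if the arm or the gripper's body presses on something with over 40 N, if the wrist force passes 120 N, or if a joint passes its speed limit or range.

ROBOT

A 7-joint arm with a two-finger parallel gripper is mounted at the origin on the work surface. World frame = base frame: x ahead of the robot, y to its left, z up, the work surface at z = 0. Lengths are in m, angles in rad, forces in N, time in s.
With the tool pointing down it reaches from about 0.4 to 0.925 m from the base axis. Payload 5.6 kg.
Tool frame: the origin (TCP) lies midway between the tips of the shut fingers; the grasp point (between the pads) lies 19 mm behind it; z points along the fingers, y is the line along which they close (so a half turn about z gives the same grasp; the last joint's range is limited). The gripper opens to 85 mm and grips with 20 to 120 N. Pads are 22 mm wide; open, the fingers measure 114 mm over their backs; the gripper's body (76 mm by 85 mm) begins 54 mm behind the grasp point. The pads swing forward as they close: fully open they stand 13 mm farther back than shut.
Start: joints at [-1.225, 0.468, -0.012, 1.603, 0.006, 1.071, -0.056], TCP at [0.246, 0.601, 0.231] pointing down, gripper open.
Joint ranges: [-2.53, 2.53], [-0.31, 2.02], [-1.57, 1.55], [0.28, 2.44], [-1.29, 4.43], [0.15, 1.84], [-2.92, 2.92]. Speed limits (rad/s): [2.57, 2.57, 3.14, 3.14, 3.14, 3.14, 3.14].

INTERFACE

Orientations are given as a unit quaternion [w, x, y, z].
In Python, from cell import bot, vision gives the robot as it stands.
- The arm moves only by the tool servo_tool, never from a script. Its arguments are lists of equal length, an entry for each row: "translation": the shift along the world's x, y, z in mm, a list of three; "rotation": the turn, a rotation vector about the world's x, y, z in rad, a list of three; "fingers": the closure, from -1 (fully open) to 1 (shut). A call has 1 to 5 rows; each row shifts and turns the commanded pose from where the row before left it; what a row does not reach is not made up. A row lasts 1/8 s, in which the tool goes at most 62.5 mm and 10.7 degrees, less where a joint would pass 70% of its speed; a pose out of reach is approached as far as the arm can. A call with a gripper value outside its range is refused whole. The fingers move at their own pace and stop on an object; "force" is the grip in N (left out, the last holds). Time passes only in rows, so rows that do not move let the fingers close. It gives the time, the measured TCP pose, the force, the opening and the grip force at its end, in the units of the state.
- bot.state(): the state, without advancing time (a new reading comes with each control period).
- vision.read_camera(name): name is "scene" or "top"; returns the picture (480x640x3 uint8, red, green, blue); there is no depth.
- vision.get_calibration(name): a dict with "vertical_fov" (degrees; the focal length in pixels is half the picture's height over the tangent of half this angle, whatever the lens; pixels are square), "cx", "cy" (the principal point, pixels), "rvec" (rotation vector, rad) and "tvec" (3), from world to camera coordinates, as OpenCV has them. Camera axes: x right, y down, z forward; pixel columns grow to the right and rows downward; lengths in m; the calibration is good to about 2 mm. A picture is of the moment at which its call begins. get_calibration takes no time and is no camera call.
- bot.finish_job(): hands the job in; it is judged then, once.
The state is a dict: "t": time; "joints": joint angles; "joint_vel": joint speeds; "joint_torque": joint torques, N m; "eef_pos": TCP position; "eef_rot": TCP orientation; "contact_force": force on the tool from outside, world axes, zero at the start; "moment": the same for the moment, N m; "width": finger opening in m; "grasp_force": force on a finger pad.
Only numpy, scipy, OpenCV 4.12 (cv2) and the standard library are available. Lean on these libraries where they do the work, as an engineer would, in place of code of your own. Each camera call takes 0.05 s, during which the arm holds its last target. There are 200 camera calls.

## Working session

There is one attempt and no reset: what is moved stays moved. The work goes in short steps, Python scripts to look and compute and a tool call to move; the robot and the scene stay as the last step left them, time stands still between calls to the robot, and variables do not carry over. Pictures are saved under pics/ and viewed, at most 14 in all, crops included, and the job is handed in when it is done.

Besides the shell and the picture viewer there is one more tool, called after "Request:" in YAML: its name, and indented under it one key for each argument. servo_tool: Moves the arm, as the interface text tells. Its arguments: {"type":"object","properties":{"translation":{"type":"array"},"rotation":{"type":"array"},"fingers":{"type":"array"},"force":{"type":"number"}},"required":["translation","rotation","fingers"]}

```bash
ls; mkdir -p pics
cat > h.py <<'E'
import numpy as np, cv2
from cell import bot, vision
def cal(n):
    c=vision.get_calibration(n); f=240/np.tan(np.radians(c["vertical_fov"])/2)
    K=np.array([[f,0,c["cx"]],[0,f,c["cy"]],[0,0,1]]); return K,np.array(c["rvec"],float),np.array(c["tvec"],float),c
def world(n,uv,z):
    K,r,t,_=cal(n); R=cv2.Rodrigues(r)[0]; C=-R.T@t
    uv=np.atleast_2d(np.array(uv,float)); d=np.c_[uv,np.ones(len(uv))]@np.linalg.inv(K).T@R
    s=(z-C[2])/d[:,2]; return C+s[:,None]*d
def pix(n,P):
    K,r,t,_=cal(n); return cv2.projectPoints(np.atleast_2d(np.array(P,float)),r,t,K,None)[0][:,0]
def shot(n,f):
    im=vision.read_camera(n); cv2.imwrite(f"pics/{f}.png",im[:,:,::-1]); return im
E
python3 - <<'E'
from h import *
for n in("top","scene"):
    shot(n,n+"0"); K,r,t,c=cal(n); print(c,-cv2.Rodrigues(r)[0].T@t)
print(bot.state())
E
```

```text
pics
{'vertical_fov': 49.88795949288863, 'cx': 326.94561004928016, 'cy': 233.51525263941136, 'rvec': array([ 2.05287265, -2.18029109,  0.22655655]), 'tvec': array([0.0808612 , 0.48774086, 1.4869642 ])} [0.18005285 0.07400479 1.55486221]
{'vertical_fov': 51.74299375986653, 'cx': 318.1353820139764, 'cy': 239.45052633985327, 'rvec': array([ 1.97433928,  1.16322296, -0.55680136]), 'tvec': array([-0.30935572, -0.19406891,  1.65424007])} [ 1.39040901 -0.4351858   0.86443625]
{'t': 0.1, 'joints': array([-1.22500856,  0.46831483, -0.01160156,  1.60357857,  0.00601469,
        1.0713775 , -0.05630918]), 'joint_vel': array([ 0.00154272, -0.00349205,  0.00012538, -0.00369904,  0.00057648,
       -0.00021647, -0.00107052]), 'joint_torque': array([ 9.40658756e-04, -5.33521950e+01,  2.15106929e-02, -2.51963514e+01,
        1.14411957e-02,  4.33853595e-03,  5.17905292e-07]), 'eef_pos': array([0.24626218, 0.60098058, 0.23039742]), 'eef_rot': array([-9.40013816e-05,  1.93204903e-01,  9.81158086e-01, -8.16646424e-04]), 'contact_force': array([ 0.46198083,  0.14711385, -0.04206728]), 'moment': array([ 0.00869363, -0.02584745, -0.01136457]), 'grasp_force': 0.0, 'width': 0.08534578359055191}
```

View pics/top0.png

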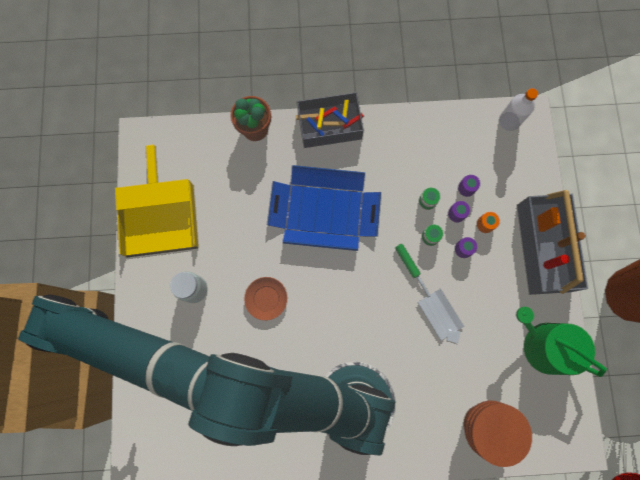

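View pics/scene0.png

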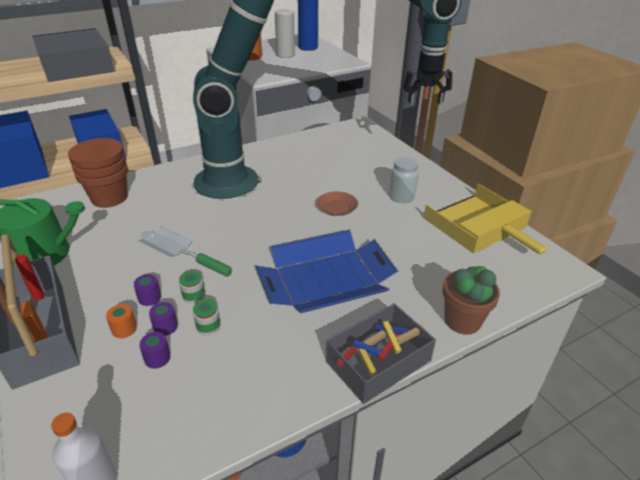

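Top picture: tray centre near (325,213), two white/green tubs at (430,197) and (432,235), purple and orange look-alikes right of them, trowel at (400–460, 245–340), saucer (266,299). Zooming in for measuring.

Run:
```python
import cv2,numpy as np
im=cv2.imread('pics/top0.png')
a=cv2.resize(im[155:260,255:395],None,fx=5.6,fy=5.6,interpolation=cv2.INTER_CUBIC)
cv2.imwrite('pics/c1.png',a)
from h import *
for uv in [(430,197),(432.5,234.5)]: print(world('top',uv,.062))
for uv in [(470,185),(460,211),(466,247),(488,222)]: print(world('top',uv,.056))
print(world('top',[(325,213),(398,245),(437,317),(408,262),(266,299)],0.02))
hsv=cv2.cvtColor(im,cv2.COLOR_BGR2HSV)
m=cv2.inRange(hsv,(45,80,50),(85,255,255)); n,l,s,c=cv2.connectedComponentsWithStats(m)
for i in range(1,n):
    if s[i,4]>20: print(s[i],c[i])
```

```text
[[ 0.58241518 -0.26385877  0.062     ]]
[[ 0.467589   -0.25964071  0.062     ]]
[[ 0.61430239 -0.3899861   0.056     ]]
[[ 0.53537356 -0.35058994  0.056     ]]
[[ 0.42529844 -0.3559321   0.056     ]]
[[ 0.49672726 -0.43020514  0.056     ]]
[[ 0.56235825  0.05300071  0.02      ]
 [ 0.44964412 -0.161489    0.02      ]
 [ 0.22826163 -0.2569952   0.02      ]
 [ 0.39609383 -0.18690483  0.02      ]
 [ 0.31118445  0.24290572  0.02      ]]
[234  99  31  29 594] [248.63131313 111.11952862]
[468 179   7   8  46] [471.10869565 182.63043478]
[423 188  17  17 231] [430.97835498 195.78354978]
[420 201  11   8  21] [424.33333333 205.80952381]
[458 205   7   8  47] [460.9787234  208.82978723]
[488 217   7   7  38] [490.63157895 219.92105263]
[425 225  18  17 242] [433.68595041 232.92561983]
[464 242   8   8  50] [467.84 245.5 ]
[396 244  24  34 286] [407.48951049 260.34265734]
[ 517  307   90   70 3524] [558.42451759 347.02213394]
```

View pics/c1.png

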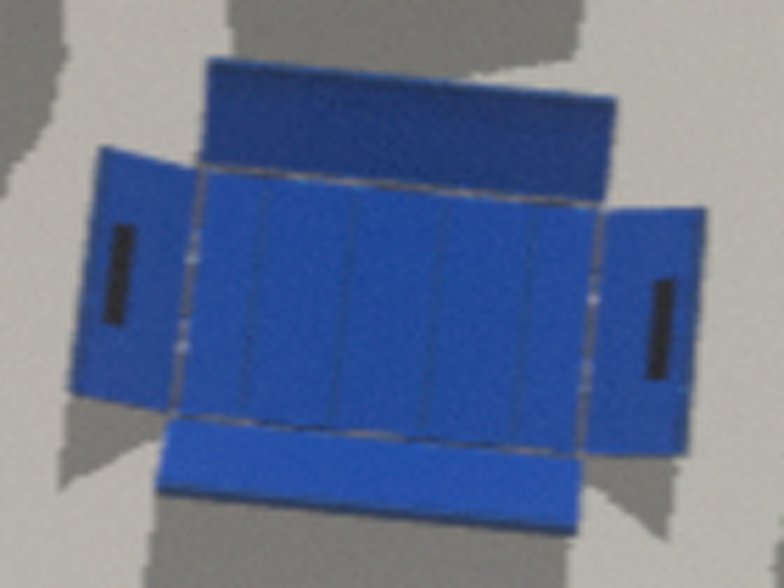

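```bash
cat > meas.py <<'E'
from h import *
f=lambda p:np.array(p)/5.6+[255,155]-0.41
H=world('top',f([(200,168),(603,207),(580,455),(175,415)]),.008)[:,:2]
print(H); c=H.mean(0); ey=(H[0]+H[3]-H[1]-H[2]); ex=(H[0]+H[1]-H[2]-H[3])
y1=np.arctan2(-ey[0],ey[1]); y2=np.arctan2(ex[1],ex[0]); print(c,y1,y2)
yaw=(220*y1+140*y2)/360; R=np.array([[np.cos(yaw),-np.sin(yaw)],[np.sin(yaw),np.cos(yaw)]])
rims=dict(far=[(208,58),(617,98)],left=[(103,148),(72,393)],right=[(705,208),(687,455)],near=[(158,490),(577,533)])
from scipy.optimize import brentq
for k,v in rims.items():
    ax=0 if k in('far','near') else 1; sg=1 if k in('far','left') else -1; h=.072 if ax==0 else .112
    def g(a):
        w=world('top',f(v),.006+.062*np.sin(a))[:,:2]; t=((w-c)@R).mean(0)[ax]*sg
        return t-h-.062*np.cos(a)
    xs=np.linspace(0.1,1.5,15); print(k,[round(g(x)*1000,1) for x in xs])
for k,p in dict(near=(-.072,0),far=(.072,0),left=(0,.112),right=(0,-.112)).items(): print(k,c+R@p)
print(world('top',[(430.98,195.8),(433.7,232.9)],.062))
E
python3 meas.py
```

```text
[[ 0.66302268  0.15553672]
 [ 0.62707898 -0.06714544]
 [ 0.48745018 -0.04414288]
 [ 0.52303485  0.17568453]]
[0.57514667 0.05498323] -0.16025639824828528 -0.15311192897809403
far [np.float64(-0.1), np.float64(-1.3), np.float64(-1.8), np.float64(-1.7), np.float64(-0.9), np.float64(0.5), np.float64(2.6), np.float64(5.3), np.float64(8.5), np.float64(12.4), np.float64(16.7), np.float64(21.5), np.float64(26.7), np.float64(32.3), np.float64(38.2)]
left [np.float64(-5.8), np.float64(-5.7), np.float64(-5.0), np.float64(-3.7), np.float64(-1.7), np.float64(0.8), np.float64(3.9), np.float64(7.5), np.float64(11.6), np.float64(16.1), np.float64(21.1), np.float64(26.4), np.float64(32.0), np.float64(37.8), np.float64(43.9)]
right [np.float64(-4.6), np.float64(-4.2), np.float64(-3.1), np.float64(-1.5), np.float64(0.7), np.float64(3.6), np.float64(6.9), np.float64(10.8), np.float64(15.1), np.float64(19.8), np.float64(25.0), np.float64(30.4), np.float64(36.1), np.float64(42.1), np.float64(48.2)]
near [np.float64(-19.4), np.float64(-17.3), np.float64(-14.7), np.float64(-11.5), np.float64(-7.8), np.float64(-3.6), np.float64(1.0), np.float64(6.1), np.float64(11.5), np.float64(17.1), np.float64(23.1), np.float64(29.2), np.float64(35.4), np.float64(41.7), np.float64(48.0)]
near [0.5040376  0.06627484]
far [0.64625574 0.04369162]
left [0.5927114  0.16559734]
right [ 0.55758195 -0.05563087]
[[ 0.58595766 -0.26717396  0.062     ]
 [ 0.47218598 -0.26367719  0.062     ]]
```

Tray: centre (0.575, 0.055), yaw −0.158; walls about 0.58/0.56/0.47/0.68 rad. Going to the left wall with shut fingers.

Request:
servo_tool:
  translation:
    - [45, -44, 0]
    - [45, -44, 0]
    - [45, -44, 0]
    - [45, -44, 0]
    - [45, -44, 0]
  rotation:
    - [0, 0, -0.1675]
    - [0, 0, -0.1675]
    - [0, 0, -0.1675]
    - [0, 0, -0.1675]
    - [0, 0, -0.1675]
  fingers: [1, 1, 1, 1, 1]

```text
t: 0.72
eef_pos: [0.4709, 0.3814, 0.2311]
eef_rot: [-0.0, 0.578, 0.816, -0.0]
contact_force: [0.7, 0.7, -0.1]
width: 0.0003
grasp_force: 0.0
```

Request:
servo_tool:
  translation:
    - [45, -44, -20]
    - [45, -44, -20]
    - [45, -44, -20]
    - [0, 0, -60]
    - [0, 0, -40]
  rotation:
    - [0, 0, -0.1675]
    - [0, 0, -0.1675]
    - [0, 0, -0.1675]
    - [0, 0, 0]
    - [0, 0, 0]
  fingers: [1, 1, 1, 1, 1]

```text
t: 1.35
eef_pos: [0.5969, 0.2566, 0.0716]
eef_rot: [-0.0, 0.761, 0.648, -0.001]
contact_force: [-0.0, 1.2, -0.2]
width: 0.0003
grasp_force: 0.0
```

Request:
servo_tool:
  translation:
    - [0, 0, -50]
    - [-3, -19, 0]
    - [-3, -19, 8]
    - [-3, -19, 10]
    - [-2, -14, 6]
  rotation:
    - [0, 0, 0]
    - [0, 0, 0]
    - [0, 0, 0]
    - [0, 0, 0]
    - [0, 0, 0]
  fingers: [1, 1, 1, 1, 1]

```text
t: 1.98
eef_pos: [0.5882, 0.1873, 0.0524]
eef_rot: [0.0, 0.761, 0.649, 0.003]
contact_force: [0.2, 1.0, -1.2]
width: 0.0001
grasp_force: 1.1
```

Request:
servo_tool:
  translation:
    - [-1, -3, 0]
    - [0, 0, 0]
  rotation:
    - [0, 0, 0]
    - [0, 0, 0]
  fingers: [1, 1]

```text
t: 2.22
eef_pos: [0.5859, 0.1829, 0.049]
eef_rot: [0.0, 0.761, 0.649, 0.0]
contact_force: [-0.4, 0.1, -0.4]
width: -0.0003
grasp_force: 0.0
```

Request:
servo_tool:
  translation:
    - [0, -2, 0]
    - [0, -2, 0]
    - [0, -2, 0]
    - [0, 0, 0]
  rotation:
    - [0, 0, 0]
    - [0, 0, 0]
    - [0, 0, 0]
    - [0, 0, 0]
  fingers: [1, 1, 1, 1]

```text
t: 2.72
eef_pos: [0.5853, 0.1815, 0.0482]
eef_rot: [-0.001, 0.76, 0.65, 0.001]
contact_force: [0.4, 7.1, -1.7]
width: -0.0
grasp_force: 3.7
```

Run:
```python
from h import *
a=shot('top','t1'); b=shot('scene','s1')
x=cv2.resize(a[130:290,240:420],(540,480),interpolation=cv2.INTER_CUBIC)
cv2.imwrite('pics/v1.png',x[:,:,::-1])
```

```text
(no output)
```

View pics/s1.png

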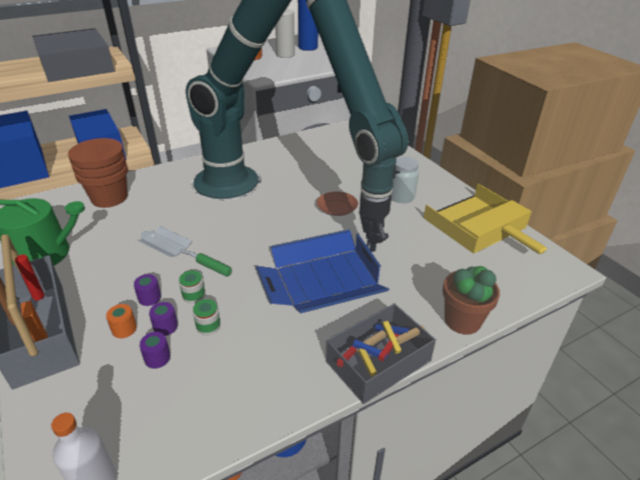

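Scene picture: left wall stands upright with the gripper at (375,235) against it; nothing else has moved.

Run:
```python
from h import *
print(world('top',[(305,147),(333,145),(362,141)],.0),world('top',[(305,147),(333,145),(362,141)],.07))
# crayon box in scene: near lower corners
print(world('scene',[(328,347),(392,310)],.07),world('scene',[(375,397),(328,357)],0))
```

```text
[[ 0.78746675  0.10345405  0.        ]
 [ 0.78890171  0.01391406  0.        ]
 [ 0.79690929 -0.07949351  0.        ]] [[ 0.76012094  0.10212824  0.07      ]
 [ 0.76149129  0.01661935  0.07      ]
 [ 0.76913838 -0.07258301  0.07      ]]
[[ 0.82452841 -0.08532687  0.07      ]
 [ 0.8025219   0.09156572  0.07      ]] [[ 9.31869251e-01 -3.59396545e-02  0.00000000e+00]
 [ 7.98697991e-01 -6.84759348e-02  1.11022302e-16]]
```

Request:
servo_tool:
  translation:
    - [3, 20, 0]
    - [0, 0, 50]
    - [20, -20, 25]
    - [60, -75, 0]
    - [60, -75, 0]
  rotation:
    - [0, 0, 0]
    - [0, 0, 0]
    - [0, 0, 0]
    - [0, 0, 0]
    - [0, 0, 0]
  fingers: [1, 1, 1, 1, 1]

```text
t: 3.45
eef_pos: [0.688, 0.0806, 0.1239]
eef_rot: [0.0, 0.76, 0.65, 0.0]
contact_force: [0.6, -0.2, -0.3]
width: 0.0001
grasp_force: 0.0
```

Request:
servo_tool:
  translation:
    - [40, -40, 0]
    - [0, 0, 0]
    - [0, 0, -50]
    - [0, 0, -50]
    - [0, 0, 0]
  rotation:
    - [0, 0, 0]
    - [0, 0, 0]
    - [0, 0, 0]
    - [0, 0, 0]
    - [0, 0, 0]
  fingers: [1, 1, 1, 1, 1]

```text
t: 4.08
eef_pos: [0.7225, 0.0417, 0.0183]
eef_rot: [-0.003, 0.76, 0.65, -0.004]
contact_force: [-0.7, -0.1, 0.9]
width: -0.0001
grasp_force: 0.0
```

Request:
servo_tool:
  translation:
    - [-15, 2, 5]
    - [-15, 2, 8]
    - [-14, 2, 8]
    - [-12, 2, 6]
    - [0, 0, 0]
  rotation:
    - [0, 0, 0]
    - [0, 0, 0]
    - [0, 0, 0]
    - [0, 0, 0]
    - [0, 0, 0]
  fingers: [1, 1, 1, 1, 1]

```text
t: 4.7
eef_pos: [0.6772, 0.0487, 0.0587]
eef_rot: [0.005, 0.761, 0.649, 0.006]
contact_force: [3.7, -1.0, 16.4]
width: -0.0003
grasp_force: 8.2
```

Request:
servo_tool:
  translation:
    - [-2, 0, 0]
    - [-2, 0, 0]
    - [-2, 0, 0]
    - [0, 0, 0]
  rotation:
    - [0, 0, 0]
    - [0, 0, 0]
    - [0, 0, 0]
    - [0, 0, 0]
  fingers: [1, 1, 1, 1]

```text
t: 5.2
eef_pos: [0.6738, 0.0492, 0.0596]
eef_rot: [0.006, 0.761, 0.649, 0.008]
contact_force: [6.6, -0.4, 17.9]
width: 0.0002
grasp_force: 9.4
```

Run:
```python
from h import *
b=shot('scene','s2')
cv2.imwrite('pics/v2.png',cv2.resize(b[150:350,240:480],(720,600),interpolation=cv2.INTER_CUBIC)[:,:,::-1])
```

```text
(no output)
```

View pics/v2.png

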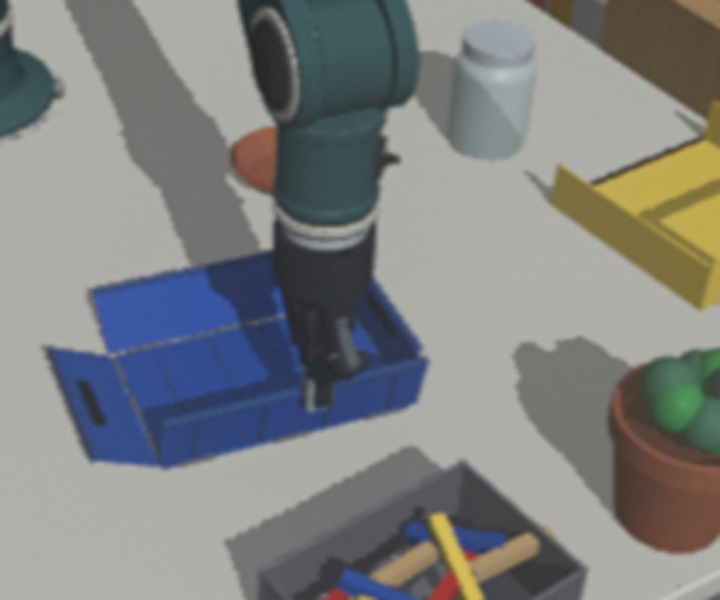

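Far wall nearly up, but the rim catches on the finger's knuckle (fingers at (315,390)). Backing off and pushing with the tip higher.

Request:
servo_tool:
  translation:
    - [15, -2, 0]
    - [15, -2, 0]
    - [0, 0, 12]
    - [0, 0, 0]
    - [0, 0, 0]
  rotation:
    - [0, 0, 0]
    - [0, 0, 0]
    - [0, 0, 0]
    - [0, 0, 0]
    - [0, 0, 0]
  fingers: [1, 1, 1, 1, 1]

```text
t: 5.88
eef_pos: [0.6944, 0.0449, 0.0633]
eef_rot: [-0.0, 0.761, 0.649, 0.0]
contact_force: [-0.8, -0.2, -0.9]
width: -0.0001
grasp_force: 0.0
```

Request:
servo_tool:
  translation:
    - [0, 0, -11]
    - [-10, 1, 0]
    - [-10, 1, 0]
    - [-7, 1, 0]
    - [0, 0, 0]
  rotation:
    - [0, 0, 0]
    - [0, 0, 0]
    - [0, 0, 0]
    - [0, 0, 0]
    - [0, 0, 0]
  fingers: [1, 1, 1, 1, 1]

```text
t: 6.5
eef_pos: [0.6668, 0.0476, 0.0517]
eef_rot: [-0.0, 0.761, 0.649, -0.0]
contact_force: [0.5, -0.9, 0.5]
width: -0.0003
grasp_force: 0.0
```

Request:
servo_tool:
  translation:
    - [-2, 0, 0]
    - [-2, 0, 0]
    - [0, 0, 0]
  rotation:
    - [0, 0, 0]
    - [0, 0, 0]
    - [0, 0, 0]
  fingers: [1, 1, 1]

```text
t: 6.88
eef_pos: [0.6654, 0.0478, 0.0518]
eef_rot: [0.001, 0.761, 0.649, 0.002]
contact_force: [5.7, 1.5, -1.7]
width: -0.0002
grasp_force: 2.8
```

Request:
servo_tool:
  translation:
    - [17, -2, 0]
    - [0, 0, 40]
    - [-20, -25, 40]
    - [-40, -50, 0]
    - [-40, -50, 0]
  rotation:
    - [0, 0, 0]
    - [0, 0, 0]
    - [0, 0, 0]
    - [0, 0, 0]
    - [0, 0, 0]
  fingers: [1, 1, 1, 1, 1]

```text
t: 7.5
eef_pos: [0.5809, -0.0782, 0.1316]
eef_rot: [-0.0, 0.76, 0.649, -0.0]
contact_force: [0.9, 0.2, 1.0]
width: -0.0001
grasp_force: 0.0
```

Request:
servo_tool:
  translation:
    - [-34, -50, 0]
    - [0, -11, 0]
    - [0, 0, -55]
    - [0, 0, -52]
    - [0, 0, 0]
  rotation:
    - [0, 0, 0]
    - [0, 0, 0]
    - [0, 0, 0]
    - [0, 0, 0]
    - [0, 0, 0]
  fingers: [1, 1, 1, 1, 1]

```text
t: 8.12
eef_pos: [0.5453, -0.1366, 0.0207]
eef_rot: [-0.004, 0.76, 0.649, -0.003]
contact_force: [-0.5, 0.4, 1.1]
width: -0.0
grasp_force: 0.0
```

Request:
servo_tool:
  translation:
    - [3, 17, 4]
    - [3, 17, 9]
    - [3, 17, 9]
    - [2, 14, 8]
    - [0, 0, 0]
  rotation:
    - [0, 0, 0]
    - [0, 0, 0]
    - [0, 0, 0]
    - [0, 0, 0]
    - [0, 0, 0]
  fingers: [1, 1, 1, 1, 1]

```text
t: 8.75
eef_pos: [0.5602, -0.08, 0.0642]
eef_rot: [0.003, 0.762, 0.648, -0.0]
contact_force: [-25.7, -13.2, 60.3]
width: -0.0002
grasp_force: 30.9
```

Request:
servo_tool:
  translation:
    - [0, 3, 0]
    - [0, 2, 0]
    - [0, 2, 0]
    - [0, 0, 0]
  rotation:
    - [0, 0, 0]
    - [0, 0, 0]
    - [0, 0, 0]
    - [0, 0, 0]
  fingers: [1, 1, 1, 1]

```text
t: 9.25
eef_pos: [0.5623, -0.0677, 0.0659]
eef_rot: [0.002, 0.761, 0.649, 0.003]
contact_force: [-23.2, -3.6, 68.8]
width: -0.0001
grasp_force: 34.3
```

Request:
servo_tool:
  translation:
    - [0, 0, 15]
    - [0, 0, 15]
    - [0, 0, 15]
    - [0, 0, 15]
    - [0, 0, 0]
  rotation:
    - [0, 0, 0]
    - [0, 0, 0]
    - [0, 0, 0]
    - [0, 0, 0]
    - [0, 0, 0]
  fingers: [1, 1, 1, 1, 1]

```text
t: 9.88
eef_pos: [0.5605, -0.066, 0.1157]
eef_rot: [0.001, 0.761, 0.649, 0.001]
contact_force: [0.7, 0.3, 0.4]
width: -0.0
grasp_force: 0.0
```

Run:
```python
from h import *
b=shot('scene','s3'); a=shot('top','t3')
x=cv2.resize(b[200:380,90:410],(800,450),interpolation=cv2.INTER_CUBIC)
cv2.imwrite('pics/v3.png',x[:,:,::-1])
```

```text
(no output)
```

View pics/v3.png

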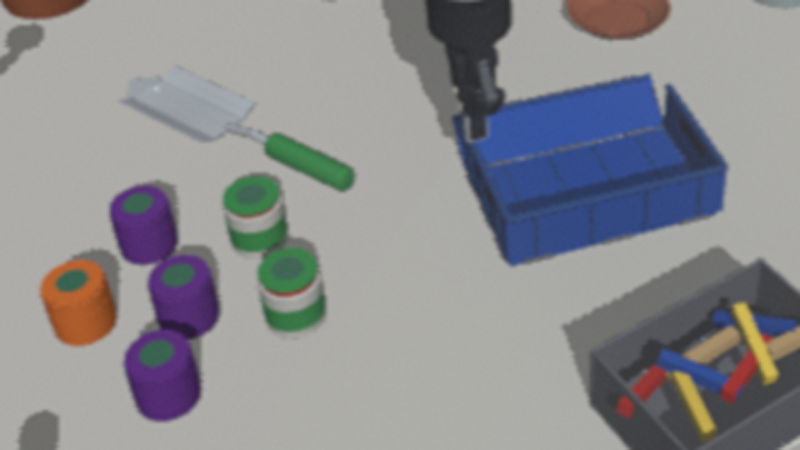

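Three walls look up, the right wall not quite. Finishing it from outside with the tip near rim height.

Request:
servo_tool:
  translation:
    - [-5, -38, 0]
    - [0, 0, -40]
    - [0, 0, -24]
    - [0, 0, 0]
  rotation:
    - [0, 0, 0]
    - [0, 0, 0]
    - [0, 0, 0]
    - [0, 0, 0]
  fingers: [1, 1, 1, 1]

```text
t: 10.48
eef_pos: [0.5525, -0.1041, 0.048]
eef_rot: [-0.002, 0.761, 0.649, -0.002]
contact_force: [-0.2, 0.6, 0.2]
width: 0.0003
grasp_force: 0.0
```

Request:
servo_tool:
  translation:
    - [2, 10, 0]
    - [2, 10, 0]
    - [1, 8, 0]
    - [0, 3, 0]
    - [0, 0, 0]
  rotation:
    - [0, 0, 0]
    - [0, 0, 0]
    - [0, 0, 0]
    - [0, 0, 0]
    - [0, 0, 0]
  fingers: [1, 1, 1, 1, 1]

```text
t: 11.1
eef_pos: [0.5597, -0.0728, 0.0507]
eef_rot: [0.0, 0.761, 0.649, 0.0]
contact_force: [-0.6, -0.2, 0.6]
width: -0.0001
grasp_force: 0.0
```

Request:
servo_tool:
  translation:
    - [0, 2, 0]
    - [0, 2, 0]
    - [0, 2, 0]
    - [0, 0, 0]
  rotation:
    - [0, 0, 0]
    - [0, 0, 0]
    - [0, 0, 0]
    - [0, 0, 0]
  fingers: [1, 1, 1, 1]

```text
t: 11.6
eef_pos: [0.5596, -0.0713, 0.0507]
eef_rot: [0.002, 0.762, 0.648, -0.001]
contact_force: [-0.1, -8.6, -0.3]
width: -0.0002
grasp_force: 4.2
```

Request:
servo_tool:
  translation:
    - [-3, -20, 0]
    - [0, 0, 50]
    - [-10, 18, 30]
    - [-40, 50, 0]
    - [-40, 50, 0]
  rotation:
    - [0, 0, 0]
    - [0, 0, 0]
    - [0, 0, 0]
    - [0, 0, 0]
    - [0, 0, 0]
  fingers: [1, 1, 1, 1, 1]

```text
t: 12.22
eef_pos: [0.4677, 0.029, 0.1309]
eef_rot: [0.0, 0.761, 0.648, 0.001]
contact_force: [0.4, 1.7, -0.3]
width: -0.0002
grasp_force: 0.0
```

Request:
servo_tool:
  translation:
    - [-40, 50, 0]
    - [0, 0, 0]
    - [0, 0, -60]
    - [0, 0, -40]
    - [0, 0, 0]
  rotation:
    - [0, 0, 0]
    - [0, 0, 0]
    - [0, 0, 0]
    - [0, 0, 0]
    - [0, 0, 0]
  fingers: [1, 1, 1, 1, 1]

```text
t: 12.85
eef_pos: [0.428, 0.0753, 0.0285]
eef_rot: [-0.001, 0.761, 0.648, -0.003]
contact_force: [-0.0, -0.6, 0.5]
width: 0.0001
grasp_force: 0.0
```

Request:
servo_tool:
  translation:
    - [9, -1, 3]
    - [7, -1, 9]
    - [8, -2, 7]
    - [8, -1, 4]
    - [9, -2, 3]
  rotation:
    - [0, 0, 0]
    - [0, 0, 0]
    - [0, 0, 0]
    - [0, 0, 0]
    - [0, 0, 0]
  fingers: [1, 1, 1, 1, 1]

```text
t: 13.48
eef_pos: [0.4713, 0.0704, 0.0572]
eef_rot: [0.0, 0.761, 0.649, 0.0]
contact_force: [0.7, -0.0, 0.2]
width: -0.0001
grasp_force: 0.0
```

Request:
servo_tool:
  translation:
    - [5, -1, 0]
    - [5, -1, 0]
    - [4, 0, 0]
    - [3, 0, 0]
    - [0, 0, 0]
  rotation:
    - [0, 0, 0]
    - [0, 0, 0]
    - [0, 0, 0]
    - [0, 0, 0]
    - [0, 0, 0]
  fingers: [1, 1, 1, 1, 1]

```text
t: 14.1
eef_pos: [0.4876, 0.0683, 0.0564]
eef_rot: [-0.0, 0.761, 0.649, -0.0]
contact_force: [-0.9, -0.2, -0.3]
width: 0.0004
grasp_force: 0.0
```

Request:
servo_tool:
  translation:
    - [2, 0, 0]
    - [2, 0, 0]
    - [0, 0, 0]
  rotation:
    - [0, 0, 0]
    - [0, 0, 0]
    - [0, 0, 0]
  fingers: [1, 1, 1]

```text
t: 14.48
eef_pos: [0.4917, 0.0683, 0.0565]
eef_rot: [0.0, 0.761, 0.649, 0.0]
contact_force: [-0.8, -0.1, 0.0]
width: 0.0003
grasp_force: 0.0
```

Run:
```python
from h import *
b=shot('scene','s4'); a=shot('top','t4')
x=cv2.resize(b[180:330,220:430],(800,571),interpolation=cv2.INTER_CUBIC)
cv2.imwrite('pics/v4.png',x[:,:,::-1])
```

```text
(no output)
```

View pics/v4.png

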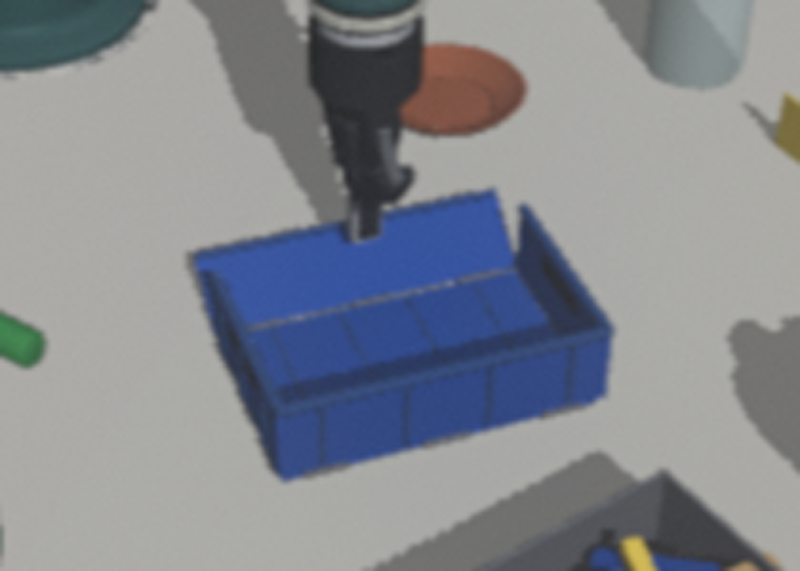

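Near wall is still splayed; the fingers (365,235) passed over it. Redo, starting lower.

Request:
servo_tool:
  translation:
    - [-35, 5, 20]
    - [-35, 5, 0]
    - [0, 0, -30]
    - [0, 0, -22]
    - [0, 0, 0]
  rotation:
    - [0, 0, 0]
    - [0, 0, 0]
    - [0, 0, 0]
    - [0, 0, 0]
    - [0, 0, 0]
  fingers: [1, 1, 1, 1, 1]

```text
t: 15.2
eef_pos: [0.4204, 0.0779, 0.0236]
eef_rot: [-0.001, 0.761, 0.649, -0.001]
contact_force: [-0.1, -0.3, -0.2]
width: 0.0001
grasp_force: 0.0
```

Request:
servo_tool:
  translation:
    - [9, -1, 0]
    - [9, -2, 1]
    - [8, -1, 4]
    - [8, -1, 6]
    - [0, 0, 0]
  rotation:
    - [0, 0, 0]
    - [0, 0, 0]
    - [0, 0, 0]
    - [0, 0, 0]
    - [0, 0, 0]
  fingers: [1, 1, 1, 1, 1]

```text
t: 15.82
eef_pos: [0.4526, 0.0737, 0.0359]
eef_rot: [-0.003, 0.76, 0.649, -0.002]
contact_force: [-9.0, 1.2, 7.6]
width: -0.0005
grasp_force: 4.5
```

Request:
servo_tool:
  translation:
    - [7, -1, 6]
    - [7, -1, 5]
    - [7, -1, 4]
    - [7, -1, 2]
    - [0, 0, 0]
  rotation:
    - [0, 0, 0]
    - [0, 0, 0]
    - [0, 0, 0]
    - [0, 0, 0]
    - [0, 0, 0]
  fingers: [1, 1, 1, 1, 1]

```text
t: 16.45
eef_pos: [0.485, 0.0691, 0.0528]
eef_rot: [0.001, 0.761, 0.649, 0.001]
contact_force: [0.1, -0.2, 0.2]
width: 0.0002
grasp_force: 0.0
```

Request:
servo_tool:
  translation:
    - [4, -1, 0]
    - [3, 0, 0]
    - [2, 0, 0]
    - [0, 0, 0]
  rotation:
    - [0, 0, 0]
    - [0, 0, 0]
    - [0, 0, 0]
    - [0, 0, 0]
  fingers: [1, 1, 1, 1]

```text
t: 16.95
eef_pos: [0.4876, 0.0687, 0.0517]
eef_rot: [-0.004, 0.76, 0.649, -0.004]
contact_force: [-13.4, 0.9, 9.1]
width: -0.0004
grasp_force: 6.4
```

Request:
servo_tool:
  translation:
    - [-25, 4, 0]
    - [0, 0, 50]
    - [0, -50, 50]
    - [0, -60, 0]
    - [0, -60, 0]
  rotation:
    - [0, 0, 0]
    - [0, 0, 0]
    - [0, 0, 0]
    - [0, 0, 0]
    - [0, 0, 0]
  fingers: [1, 1, 1, -1, -1]

```text
t: 17.58
eef_pos: [0.4687, -0.0934, 0.1479]
eef_rot: [0.001, 0.76, 0.65, 0.001]
contact_force: [0.1, -0.1, -0.3]
width: 0.0361
grasp_force: 0.0
```

```bash
cat > tubs.py <<'E'
from h import *
def tubs(im,z=.062):
    hsv=cv2.cvtColor(im,cv2.COLOR_RGB2HSV)
    m=cv2.inRange(hsv,(45,80,50),(85,255,255)); n,l,s,c=cv2.connectedComponentsWithStats(m)
    for i in range(1,n):
        if 100<s[i,4]<500 and c[i][0]>300: print(s[i],c[i],world('top',c[i],z)[0])
E
python3 - <<'E'
from tubs import *
b=shot('scene','s5'); a=shot('top','t5'); tubs(a)
x=cv2.resize(b[180:330,220:430],(420,300),interpolation=cv2.INTER_CUBIC)
y=cv2.resize(a[160:280,260:400],(350,300),interpolation=cv2.INTER_CUBIC)
cv2.imwrite('pics/v5.png',np.hstack([x,y])[:,:,::-1])
E
```

```text
[422 188  18  17 237] [430.78902954 195.77637131] [ 0.58606515 -0.26660884  0.062     ]
[425 225  18  17 243] [433.71193416 232.91769547] [ 0.47213064 -0.26370697  0.062     ]
[408 258  12  20 137] [412.62773723 268.23357664] [ 0.3710901  -0.19154434  0.062     ]
```

View pics/v5.png

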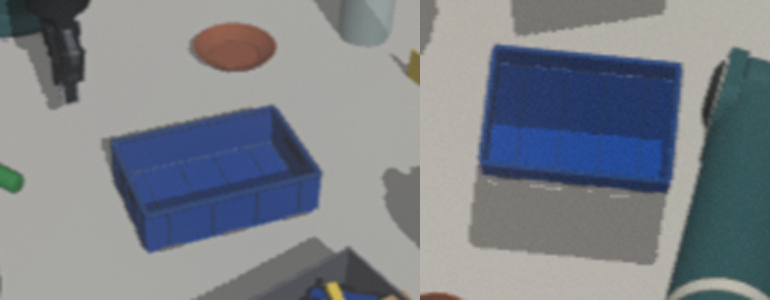

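All four walls stand upright; tubs unmoved. Grasping the nearer tub.

Request:
servo_tool:
  translation:
    - [1, -57, 0]
    - [1, -57, 0]
    - [1, -56, 0]
    - [0, 0, 0]
    - [0, 0, 0]
  rotation:
    - [0, 0, 0]
    - [0, 0, 0]
    - [0, 0, 0]
    - [0, 0, 0]
    - [0, 0, 0]
  fingers: [-1, -1, -1, -1, -1]

```text
t: 18.3
eef_pos: [0.4706, -0.2614, 0.1464]
eef_rot: [-0.0, 0.761, 0.649, 0.0]
contact_force: [0.8, 1.0, -1.5]
width: 0.0856
grasp_force: 0.0
```

Run:
```python
from tubs import *
print(bot.state()['eef_pos'],bot.state()['width'])
a=shot('scene','s6')
x=cv2.resize(a[230:380,90:300],(560,400),interpolation=cv2.INTER_CUBIC)
cv2.imwrite('pics/v6.png',x[:,:,::-1])
```

```text
[ 0.47062436 -0.26144496  0.14640339] 0.08559972499329893
```

View pics/v6.png

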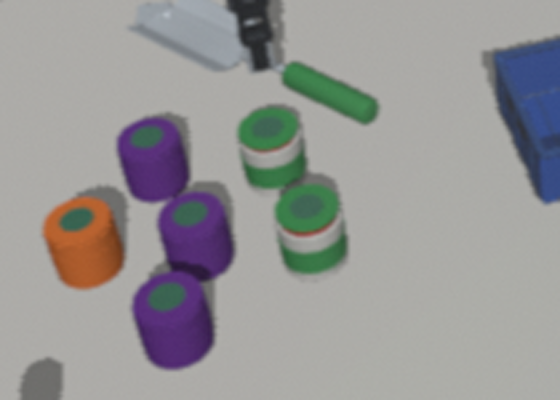

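The gripper is above the near tub; its lid and neighbours are clear. Descending.

Request:
servo_tool:
  translation:
    - [1, -2, -45]
    - [0, 0, -45]
    - [0, 0, -44]
    - [0, 0, 0]
    - [0, 0, 0]
  rotation:
    - [0, 0, 0]
    - [0, 0, 0]
    - [0, 0, 0]
    - [0, 0, 0]
    - [0, 0, 0]
  fingers: [-1, -1, -1, -1, -1]

```text
t: 18.98
eef_pos: [0.4726, -0.2636, 0.014]
eef_rot: [0.001, 0.76, 0.65, 0.0]
contact_force: [0.6, 0.1, -0.0]
width: 0.0857
grasp_force: 0.0
```

Request:
servo_tool:
  translation:
    - [0, 0, 0]
    - [0, 0, 0]
    - [0, 0, 0]
    - [0, 0, 0]
    - [0, 0, 0]
  rotation:
    - [0, 0, 0]
    - [0, 0, 0]
    - [0, 0, 0]
    - [0, 0, 0]
    - [0, 0, 0]
  fingers: [1, 1, 1, 1, 1]
  force: 30

```text
t: 19.6
eef_pos: [0.4729, -0.2642, 0.0146]
eef_rot: [0.001, 0.761, 0.649, 0.001]
contact_force: [-0.1, 1.4, 7.1]
width: 0.0552
grasp_force: 30.7
```

Request:
servo_tool:
  translation:
    - [0, 0, 30]
    - [0, 0, 30]
    - [0, 0, 30]
    - [0, 0, 30]
    - [0, 0, 0]
  rotation:
    - [0, 0, 0]
    - [0, 0, 0]
    - [0, 0, 0]
    - [0, 0, 0]
    - [0, 0, 0]
  fingers: [1, 1, 1, 1, 1]

```text
t: 20.23
eef_pos: [0.473, -0.2646, 0.1354]
eef_rot: [0.002, 0.761, 0.649, 0.002]
contact_force: [-0.1, -0.4, -1.7]
width: 0.0553
grasp_force: 33.1
```

Request:
servo_tool:
  translation:
    - [19, 54, 0]
    - [19, 54, 0]
    - [19, 54, 0]
    - [19, 54, 0]
    - [18, 54, 0]
  rotation:
    - [0, 0, 0]
    - [0, 0, 0]
    - [0, 0, 0]
    - [0, 0, 0]
    - [0, 0, 0]
  fingers: [1, 1, 1, 1, 1]

```text
t: 20.85
eef_pos: [0.5652, 0.008, 0.1319]
eef_rot: [-0.0, 0.761, 0.649, -0.0]
contact_force: [-0.1, -1.1, -2.4]
width: 0.0554
grasp_force: 33.1
```

Request:
servo_tool:
  translation:
    - [0, 0, -10]
    - [0, 0, -30]
    - [0, 0, -30]
    - [0, 0, -30]
    - [0, 0, 0]
  rotation:
    - [0, 0, 0]
    - [0, 0, 0]
    - [0, 0, 0]
    - [0, 0, 0]
    - [0, 0, 0]
  fingers: [1, 1, 1, 1, 1]

```text
t: 21.48
eef_pos: [0.5627, 0.0051, 0.0301]
eef_rot: [-0.002, 0.761, 0.649, -0.003]
contact_force: [0.8, 0.7, -2.1]
width: 0.0554
grasp_force: 33.0
```

Request:
servo_tool:
  translation:
    - [4, 1, -4]
    - [0, 0, -4]
    - [0, 0, -2]
    - [0, 0, 0]
  rotation:
    - [0, 0, 0]
    - [0, 0, 0]
    - [0, 0, 0]
    - [0, 0, 0]
  fingers: [1, 1, 1, 1]

```text
t: 21.98
eef_pos: [0.5696, 0.0071, 0.0229]
eef_rot: [0.0, 0.761, 0.649, 0.0]
contact_force: [0.2, 1.0, -1.8]
width: 0.0555
grasp_force: 33.0
```

Request:
servo_tool:
  translation:
    - [0, 0, -1]
    - [0, 0, 0]
    - [0, 0, 0]
    - [0, 0, 0]
    - [0, 0, 0]
  rotation:
    - [0, 0, 0]
    - [0, 0, 0]
    - [0, 0, 0]
    - [0, 0, 0]
    - [0, 0, 0]
  fingers: [1, 1, -0.6, -0.6, -0.6]

```text
t: 22.6
eef_pos: [0.5696, 0.0071, 0.0217]
eef_rot: [0.0, 0.761, 0.649, 0.0]
contact_force: [0.4, -0.9, -0.6]
width: 0.0681
grasp_force: 0.0
```

Request:
servo_tool:
  translation:
    - [0, 0, 30]
    - [0, 0, 30]
    - [0, 0, 30]
    - [0, 0, 30]
    - [0, 0, 0]
  rotation:
    - [0, 0, 0]
    - [0, 0, 0]
    - [0, 0, 0]
    - [0, 0, 0]
    - [0, 0, 0]
  fingers: [-0.6, -0.6, -0.6, -0.6, -0.6]

```text
t: 23.22
eef_pos: [0.5711, 0.0071, 0.1439]
eef_rot: [0.001, 0.761, 0.649, 0.002]
contact_force: [1.3, 1.6, 0.4]
width: 0.0684
grasp_force: 0.0
```

Run:
```python
from tubs import *
print(bot.state()['eef_pos'],bot.state()['width'])
a=shot('top','t7'); tubs(a)
```

```text
[0.57114552 0.0070789  0.14390873] 0.06843098720923325
[423 188  17  17 230] [430.96956522 195.74782609] [ 0.58612128 -0.26715913  0.062     ]
[396 244  24  34 285] [407.48070175 260.30175439] [ 0.39526949 -0.17871158  0.062     ]
```

Request:
servo_tool:
  translation:
    - [3, -55, 0]
    - [3, -55, 0]
    - [3, -55, 0]
    - [3, -54, 0]
    - [3, -54, 0]
  rotation:
    - [0, 0, 0]
    - [0, 0, 0]
    - [0, 0, 0]
    - [0, 0, 0]
    - [0, 0, 0]
  fingers: [-1, -1, -1, -1, -1]

```text
t: 23.9
eef_pos: [0.5837, -0.2671, 0.1399]
eef_rot: [-0.001, 0.761, 0.649, -0.001]
contact_force: [0.5, -0.4, 0.1]
width: 0.0854
grasp_force: 0.0
```

Request:
servo_tool:
  translation:
    - [0, 0, 0]
    - [0, 0, -20]
    - [0, 0, -20]
    - [0, 0, 0]
  rotation:
    - [0, 0, 0]
    - [0, 0, 0]
    - [0, 0, 0]
    - [0, 0, 0]
  fingers: [-1, -1, -1, -1]

```text
t: 24.4
eef_pos: [0.5831, -0.2634, 0.0984]
eef_rot: [-0.003, 0.76, 0.65, -0.001]
contact_force: [-0.0, -0.4, -0.2]
width: 0.0852
grasp_force: 0.0
```

Request:
servo_tool:
  translation:
    - [2, -2, -40]
    - [0, 0, -42]
    - [0, 0, 0]
    - [0, 0, 0]
  rotation:
    - [0, 0, 0]
    - [0, 0, 0]
    - [0, 0, 0]
    - [0, 0, 0]
  fingers: [-1, -1, -1, -1]

```text
t: 24.9
eef_pos: [0.5875, -0.2682, 0.0211]
eef_rot: [0.001, 0.761, 0.649, 0.0]
contact_force: [0.5, -0.3, -0.9]
width: 0.0854
grasp_force: 0.0
```

Request:
servo_tool:
  translation:
    - [0, 0, 0]
    - [0, 0, 0]
    - [0, 0, 0]
    - [0, 0, 0]
    - [0, 0, 0]
  rotation:
    - [0, 0, 0]
    - [0, 0, 0]
    - [0, 0, 0]
    - [0, 0, 0]
    - [0, 0, 0]
  fingers: [1, 1, 1, 1, 1]

```text
t: 25.52
eef_pos: [0.5877, -0.2683, 0.0216]
eef_rot: [0.001, 0.761, 0.649, 0.001]
contact_force: [-1.2, 1.4, 7.1]
width: 0.055
grasp_force: 31.6
```

Request:
servo_tool:
  translation:
    - [0, 0, 30]
    - [0, 0, 30]
    - [0, 0, 30]
    - [0, 0, 30]
    - [0, 0, 0]
  rotation:
    - [0, 0, 0]
    - [0, 0, 0]
    - [0, 0, 0]
    - [0, 0, 0]
    - [0, 0, 0]
  fingers: [1, 1, 1, 1, 1]

```text
t: 26.15
eef_pos: [0.588, -0.2687, 0.1424]
eef_rot: [0.002, 0.761, 0.649, 0.001]
contact_force: [-0.2, 0.6, -1.4]
width: 0.055
grasp_force: 32.7
```

Request:
servo_tool:
  translation:
    - [-1, 53, 0]
    - [-1, 53, 0]
    - [-1, 53, 0]
    - [-1, 53, 0]
    - [-1, 53, 0]
  rotation:
    - [0, 0, 0]
    - [0, 0, 0]
    - [0, 0, 0]
    - [0, 0, 0]
    - [0, 0, 0]
  fingers: [1, 1, 1, 1, 1]

```text
t: 26.78
eef_pos: [0.5804, -0.0011, 0.1385]
eef_rot: [-0.001, 0.761, 0.649, -0.001]
contact_force: [1.0, 0.8, -2.3]
width: 0.0552
grasp_force: 32.8
```

Request:
servo_tool:
  translation:
    - [0, 53, 0]
    - [0, 53, 0]
    - [0, 0, 0]
    - [0, 0, -20]
    - [0, 0, -20]
  rotation:
    - [0, 0, 0]
    - [0, 0, 0]
    - [0, 0, 0]
    - [0, 0, 0]
    - [0, 0, 0]
  fingers: [1, 1, 1, 1, 1]

```text
t: 27.4
eef_pos: [0.5808, 0.1013, 0.0976]
eef_rot: [-0.0, 0.761, 0.648, -0.001]
contact_force: [-0.3, -0.9, -2.0]
width: 0.0552
grasp_force: 32.8
```

Request:
servo_tool:
  translation:
    - [0, 1, -25]
    - [0, 0, -25]
    - [0, 0, -13]
    - [0, 0, 0]
  rotation:
    - [0, 0, 0]
    - [0, 0, 0]
    - [0, 0, 0]
    - [0, 0, 0]
  fingers: [1, 1, 1, 1]

```text
t: 27.9
eef_pos: [0.5805, 0.1028, 0.0351]
eef_rot: [-0.0, 0.761, 0.648, -0.001]
contact_force: [-1.0, -0.6, -1.6]
width: 0.0553
grasp_force: 32.8
```

Request:
servo_tool:
  translation:
    - [0, 0, -3]
    - [0, 0, -2]
    - [0, 0, 0]
    - [0, 0, 0]
  rotation:
    - [0, 0, 0]
    - [0, 0, 0]
    - [0, 0, 0]
    - [0, 0, 0]
  fingers: [1, 1, 1, 1]

```text
t: 28.4
eef_pos: [0.5817, 0.1043, 0.0321]
eef_rot: [0.0, 0.761, 0.649, 0.0]
contact_force: [-0.7, 0.4, -1.4]
width: 0.0551
grasp_force: 32.8
```

Request:
servo_tool:
  translation:
    - [0, -1, -2]
    - [0, 0, -1]
    - [0, 0, 0]
    - [0, 0, 0]
  rotation:
    - [0, 0, 0]
    - [0, 0, 0]
    - [0, 0, 0]
    - [0, 0, 0]
  fingers: [1, 1, 1, 1]

```text
t: 28.9
eef_pos: [0.5817, 0.1031, 0.0296]
eef_rot: [-0.0, 0.761, 0.649, 0.0]
contact_force: [-2.6, -0.6, 7.0]
width: 0.0552
grasp_force: 33.5
```

Request:
servo_tool:
  translation:
    - [0, 0, 0]
    - [0, 0, 0]
    - [0, 0, 0]
    - [0, 0, 50]
    - [0, 0, 50]
  rotation:
    - [0, 0, 0]
    - [0, 0, 0]
    - [0, 0, 0]
    - [0, 0, 0]
    - [0, 0, 0]
  fingers: [-0.6, -0.6, -0.6, -0.6, -0.6]

```text
t: 29.52
eef_pos: [0.581, 0.1028, 0.1292]
eef_rot: [-0.0, 0.761, 0.649, -0.001]
contact_force: [0.6, 0.5, 0.5]
width: 0.0684
grasp_force: 0.0
```

Request:
servo_tool:
  translation:
    - [-60, 0, 10]
    - [-60, 0, 0]
    - [-60, 0, 0]
    - [-40, 0, 0]
  rotation:
    - [0, 0, 0]
    - [0, 0, 0]
    - [0, 0, 0]
    - [0, 0, 0]
  fingers: [1, 1, 1, 1]

```text
t: 30.02
eef_pos: [0.3586, 0.1029, 0.1384]
eef_rot: [-0.001, 0.761, 0.649, -0.0]
contact_force: [1.0, 0.8, 0.7]
width: -0.0001
grasp_force: 0.0
```

Run:
```python
from tubs import *
print(bot.state()['eef_pos'],bot.state()['width'])
a=shot('top','t8'); tubs(a,.068)
b=shot('scene','s8')
x=cv2.resize(b[200:330,220:430],(485,300),interpolation=cv2.INTER_CUBIC)
y=cv2.resize(a[160:270,270:380],(300,300),interpolation=cv2.INTER_CUBIC)
cv2.imwrite('pics/v8.png',np.hstack([x,y])[:,:,::-1])
```

```text
[0.35862206 0.1028996  0.13842786] -7.091179484657625e-05
[332 198  18  17 249] [340.40963855 206.17670683] [0.56853515 0.00663477 0.068     ]
[298 205  18  17 248] [306.04435484 212.96774194] [0.55386308 0.10979636 0.068     ]
[396 244  24  34 284] [407.46478873 260.3556338 ] [ 0.39424931 -0.17763499  0.068     ]
```

View pics/v8.png

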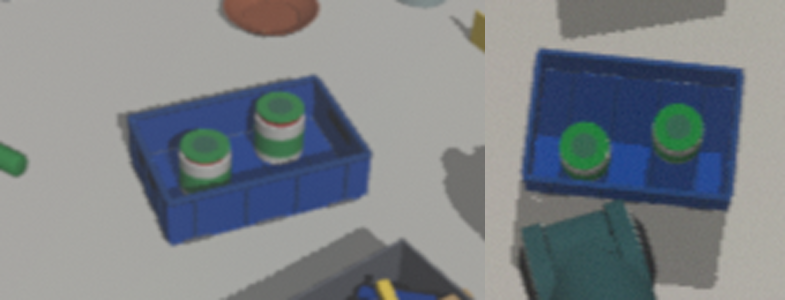

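Both tubs stand in the tray, the left one at (0.554,0.110), knocked about 3 cm aside but well inside; red still shows. Now pressing the lids.

Request:
servo_tool:
  translation:
    - [50, 2, 0]
    - [50, 2, 0]
    - [50, 2, 0]
    - [45, 1, 0]
    - [0, 0, 0]
  rotation:
    - [0, 0, 0]
    - [0, 0, 0]
    - [0, 0, 0]
    - [0, 0, 0]
    - [0, 0, 0]
  fingers: [1, 1, 1, 1, 1]

```text
t: 30.75
eef_pos: [0.5602, 0.1094, 0.1384]
eef_rot: [0.002, 0.761, 0.649, 0.001]
contact_force: [0.4, -1.0, 0.3]
width: -0.0002
grasp_force: 0.0
```

Request:
servo_tool:
  translation:
    - [0, 0, -30]
    - [0, 0, -25]
    - [0, 0, 0]
    - [0, 0, 0]
  rotation:
    - [0, 0, 0]
    - [0, 0, 0]
    - [0, 0, 0]
    - [0, 0, 0]
  fingers: [1, 1, 1, 1]

```text
t: 31.25
eef_pos: [0.5568, 0.1101, 0.0845]
eef_rot: [0.0, 0.761, 0.649, 0.0]
contact_force: [1.0, -0.9, 0.4]
width: 0.0
grasp_force: 0.0
```

Request:
servo_tool:
  translation:
    - [-2, 0, -10]
    - [0, 0, -4]
    - [0, 0, -3]
    - [0, 0, -3]
    - [0, 0, 0]
  rotation:
    - [0, 0, 0]
    - [0, 0, 0]
    - [0, 0, 0]
    - [0, 0, 0]
    - [0, 0, 0]
  fingers: [1, 1, 1, 1, 1]

```text
t: 31.88
eef_pos: [0.5542, 0.1103, 0.0641]
eef_rot: [-0.0, 0.761, 0.649, -0.0]
contact_force: [-1.6, 0.7, 5.5]
width: -0.0003
grasp_force: 2.4
```

Request:
servo_tool:
  translation:
    - [0, 0, -3]
    - [0, 0, -3]
    - [0, 0, -3]
    - [0, 0, 0]
  rotation:
    - [0, 0, 0]
    - [0, 0, 0]
    - [0, 0, 0]
    - [0, 0, 0]
  fingers: [1, 1, 1, 1]

```text
t: 32.38
eef_pos: [0.5549, 0.1104, 0.0633]
eef_rot: [-0.003, 0.761, 0.649, 0.002]
contact_force: [-25.7, -4.5, 79.1]
width: -0.0001
grasp_force: 38.9
```

Request:
servo_tool:
  translation:
    - [0, 0, 10]
    - [0, 0, 25]
    - [5, -35, 0]
    - [5, -35, 0]
    - [4, -34, 0]
  rotation:
    - [0, 0, 0]
    - [0, 0, 0]
    - [0, 0, 0]
    - [0, 0, 0]
    - [0, 0, 0]
  fingers: [1, 1, 1, 1, 1]

```text
t: 33.0
eef_pos: [0.5688, 0.0051, 0.0899]
eef_rot: [0.0, 0.761, 0.649, 0.0]
contact_force: [0.7, 0.1, -0.3]
width: 0.0
grasp_force: 0.0
```

Request:
servo_tool:
  translation:
    - [0, 0, 0]
    - [0, 0, 0]
  rotation:
    - [0, 0, 0]
    - [0, 0, 0]
  fingers: [1, 1]

```text
t: 33.25
eef_pos: [0.5684, 0.0068, 0.0896]
eef_rot: [-0.0, 0.761, 0.649, 0.0]
contact_force: [-0.2, 1.0, -0.2]
width: 0.0001
grasp_force: 0.0
```

Request:
servo_tool:
  translation:
    - [0, 0, -15]
    - [0, 0, -4]
    - [0, 0, -3]
    - [0, 0, -3]
    - [0, 0, 0]
  rotation:
    - [0, 0, 0]
    - [0, 0, 0]
    - [0, 0, 0]
    - [0, 0, 0]
    - [0, 0, 0]
  fingers: [1, 1, 1, 1, 1]

```text
t: 33.88
eef_pos: [0.568, 0.0069, 0.0646]
eef_rot: [-0.001, 0.76, 0.649, -0.0]
contact_force: [-2.1, 1.4, 3.7]
width: 0.0001
grasp_force: 1.7
```

Request:
servo_tool:
  translation:
    - [0, 0, -2]
    - [0, 0, -2]
    - [0, 0, 0]
  rotation:
    - [0, 0, 0]
    - [0, 0, 0]
    - [0, 0, 0]
  fingers: [1, 1, 1]

```text
t: 34.25
eef_pos: [0.568, 0.007, 0.0638]
eef_rot: [-0.002, 0.761, 0.649, 0.001]
contact_force: [-12.7, 2.8, 32.2]
width: -0.0002
grasp_force: 16.1
```

Home at 64 mm with 32 N. Retreat and check.

Request:
servo_tool:
  translation:
    - [0, 0, 10]
    - [0, 0, 40]
    - [-50, 0, 40]
    - [-55, 0, 0]
    - [-55, 0, 0]
  rotation:
    - [0, 0, 0]
    - [0, 0, 0]
    - [0, 0, 0]
    - [0, 0, 0]
    - [0, 0, 0]
  fingers: [1, 1, 1, 1, 1]

```text
t: 34.88
eef_pos: [0.4087, 0.006, 0.15]
eef_rot: [0.0, 0.761, 0.649, 0.001]
contact_force: [0.1, -0.5, 0.7]
width: -0.0006
grasp_force: 0.0
```

Request:
servo_tool:
  translation:
    - [-20, 0, 20]
    - [0, 0, 0]
    - [0, 0, 0]
  rotation:
    - [0, 0, 0]
    - [0, 0, 0]
    - [0, 0, 0]
  fingers: [1, 1, 1]

```text
t: 35.25
eef_pos: [0.3909, 0.0063, 0.1699]
eef_rot: [0.001, 0.761, 0.649, 0.001]
contact_force: [0.2, 0.7, -0.5]
width: 0.0001
grasp_force: 0.0
```

Run:
```python
from tubs import *
a=shot('top','t9'); tubs(a,.064)
b=shot('scene','s9')
x=cv2.resize(b[200:330,220:430],(485,300),interpolation=cv2.INTER_CUBIC)
y=cv2.resize(a[160:270,270:380],(300,300),interpolation=cv2.INTER_CUBIC)
cv2.imwrite('pics/v9.png',np.hstack([x,y])[:,:,::-1])
```

```text
[331 198  19  18 255] [340.45098039 206.66666667] [0.56806662 0.00642957 0.064     ]
[297 205  19  18 259] [306.11969112 213.56756757] [0.55302035 0.10976487 0.064     ]
[396 244  24  34 286] [407.45104895 260.27972028] [ 0.39505115 -0.17829252  0.064     ]
```

View pics/v9.png

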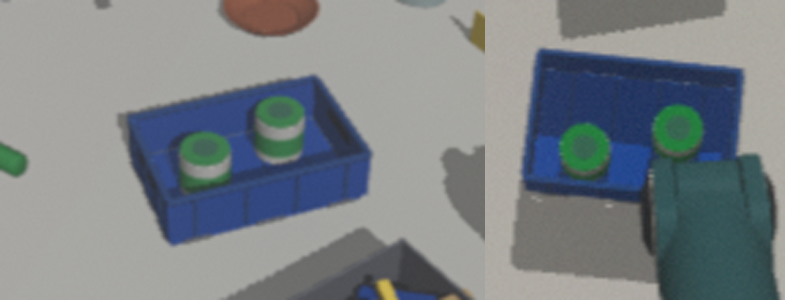

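View pics/s9.png

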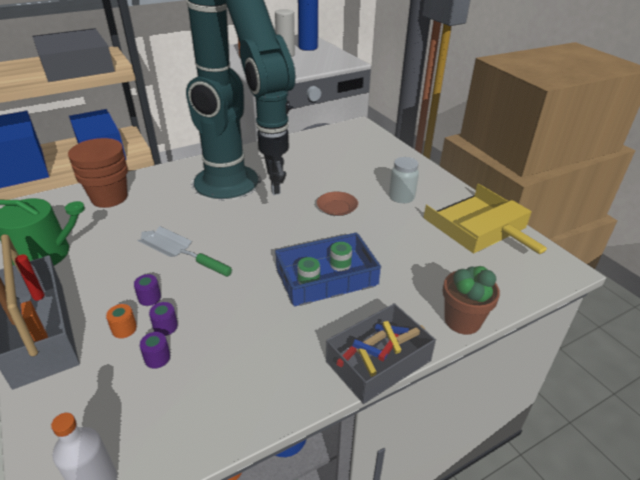

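Walls are up, both tubs stand free at (308,268) and (341,255) with no red showing, and bystanders are unmoved.

```bash
python3 -c "
from cell import bot
print(bot.finish_job())"
```

```text
the job is handed in; nothing more can be done
None
```

I handed the job in at about 35 s: all four walls were upright before any tub went in, both tubs present stand free on the tray floor with lids fully home and no red showing, and the jar, saucer, trowel and dustpan look unmoved, though no verdict came back.

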